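# Fill the sliding box with grinding balls

## Robot

A 6-joint arm with a two-finger parallel gripper is mounted at the origin on a cart in front of the work surface, level with it; the furniture and walls round the work are solid. World frame = base frame: x ahead of the robot, y to its left, z up, the work surface at z = 0. Lengths are in m, angles in rad, forces in N, time in s.
With the tool pointing down it reaches from about 0.35 to 0.975 m from the base axis. Payload 4.9 kg.
Tool frame: the origin (TCP) lies on the centre line of the jaws, within the pads' length; the fingertips stand 11 mm ahead of it and the grasp point (between the pads) lies 8 mm behind it; z points along the fingers, y is the direction in which the jaws open and shut (so a half turn about z gives the same grasp; the last joint's range is limited). The gripper opens to 85 mm and grips with 20 to 120 N. Pads are 22 mm wide; open, the fingers measure 114 mm over their backs; the gripper's body (76 mm by 85 mm) begins 54 mm behind the grasp point. The pads swing forward as they close: fully open they stand 13 mm farther back than shut.
Start: joints at [-1.358, 0.053, 1.613, -0, 1.476, -0.119], TCP at [0.204, -0.591, 0.242] pointing down, gripper open.
Joint ranges: [-3.01, 3.01], [-1.01, 2.22], [0.06, 2.58], [-1.02, 4.17], [0.09, 2.62], [-3.14, 3.14]. Speed limits (rad/s): [2.57, 2.57, 3.14, 3.14, 3.14, 3.14].

## Interface

Orientations are given as a rotation vector (axis times angle).
In Python, from station import ctrl gives the robot as it stands.
- The arm moves only by the tool send_rows, never from a script. Its argument "series" is a list of rows, each an object of numbers: "tx", "ty", "tz": the shift along the tool's x, y, z in cm; "wx", "wy", "wz": the turn, a rotation vector about the tool's x, y, z in rad; "jaw": the closure, from 0 (fully open) to 1 (shut). In form: [{"tx": .., "ty": .., "tz": .., "wx": .., "wy": .., "wz": .., "jaw": ..}, ...]. A call has 1 to 5 rows; each row shifts and turns the pose as measured when the row begins, along the tool's axes as they then stand; what a row does not reach is not made up. A row lasts 1/8 s, in which the tool goes at most 62.5 mm and 10.7 degrees, less where a joint would pass 70% of its speed; a pose out of reach is approached as far as the arm can. A call is refused whole if a number of a shift passes 6.25 or a number of a turn 0.188, either way. A call with a gripper value outside its range is refused whole. The fingers move at their own pace and stop on an object; "squeeze" is the grip in N (left out, the last holds). Time passes only in rows, so rows that do not move let the fingers close. It gives the time, the measured TCP pose, the force and the opening at its end, in the units of the state.
- ctrl.get_obs(): the state, without advancing time (a new reading comes with each control period).
- ctrl.get_image(name): name is "side" or "top"; returns the picture (480x640x3 uint8, red, green, blue); there is no depth.
- ctrl.camera_info(name): a dict with "mtx" (3x3 intrinsics, pixels), "k1" (the pictures are not rectified: a ray, as slopes to the right and down, at radius r is drawn at 1 + k1 r^2 times it, then the intrinsics apply), "R" (3x3) and "t" (3): a world point X has camera coordinates R X + t. Camera axes: x right, y down, z forward; pixel columns grow to the right and rows downward; lengths in m; the calibration is good to about 2 mm. A picture is of the moment at which its call begins. camera_info takes no time and is no camera call.
- ctrl.finish_job(): hands the job in, once; it reports no verdict.
The state is a dict: "t": time; "q": joint angles; "dq": joint speeds; "effort": joint torques, N m; "tool_pos": TCP position; "tool_rot": TCP orientation; "contact_force": force on the tool from outside, world axes, zero at the start; "wrist_torque": the same for the moment, N m; "opening": finger opening in m.
Only numpy, scipy, OpenCV 4.12 (cv2) and the standard library are available. Lean on these libraries where they do the work, as an engineer would, in place of code of your own. Each camera call takes 0.05 s, during which the arm holds its last target.

## Task

Push the blue box along its rail until it is fully home under the spout. Then raise the red-handled end of the white tray to tip all four steel balls through the hopper into the box, lower the tray gently back onto its rest without letting it drop, and leave the box where it is. Do not knock over or shift the bottles and the beaker beside the stand.

Things in the scene. Friction and masses are not known exactly. Their poses are not given: they have to be found in the camera images.
- stand: Fixed filling stand; aluminium base plate 10 mm thick, x -170 to +90 mm, 116 mm wide. Origin on the worktop below the spout; z up, +x along the guide rails towards the end stops (roughly away from the robot), +y to the tray's side. Rails 10 mm wide at y = +-46 mm, top at 24 mm. Column at x = +80 mm, 165 mm high. Thin tray rest post at x = 0, y = +125 mm.
- spout (a point): Centre of the steel spout's mouth, at stand x = y = 0, 75 mm up. Spout 50 mm square outside, to 100 mm up; above it a hopper widens along x to +-68 mm at its rim 165 mm up (57 mm wide in y). The hopper overhangs the box's tab when the box is home: a gripper straight above the tab hits it, so lean the tool back by about 35 degrees. Splash plate on its -y side to 215 mm.
- carriage (a joint): Slide of the receiving box along the stand's +x, in m: 0 = pulled out 85 mm in front of the spout, 0.085 = fully home against the end stops, centred under the spout. Stays where it is left; takes about 1.5 N to move.
- box_floor (a point): Centre of the receiving box's inner floor. Blue open box, 84 mm (x) x 76 mm (y) x 48 mm, wall 3 mm, rim 58 mm above the worktop; axes as the stand's. It lies below the spout, at stand x = 0, when home.
- box_grip (a point): Grip point in the black upright tab on the robot's side of the blue box; moves with it. Tab 10 mm thick (x), 36 mm wide (y, grip across this), from 16 to 62 mm above the worktop; this point is on its mid-plane, 48.5 mm above the worktop, 66 mm from the box's centre towards -x. A 12 mm wide stem joins it to the box; 19 mm free between tab and box wall.
- tray (a joint): Hinge of the tipping tray, rad: 0 = at rest (outer end 8 degrees low, on its rest post), grows as the outer end is lifted; limit 0.9. It falls back by its weight (about 0.2 kg) when let go. The balls begin to roll towards the hopper at about 0.14 and run out freely at 0.6.
- tray_hinge (a point): Middle of the tipping tray's hinge axis, which lies along the stand's x on the hopper's rim, at stand x = 0, y = +30 mm, 172 mm up. White trough from here to +y: 46 mm wide, 113 mm long, walls 24 mm high, open at the hopper.
- tray_grip (a point): Centre of the red round handle bar on the tray's outer (+y) end: 40 mm long along the stand's x, 16 mm thick, on an 8 mm steel rod at its middle. Can be pinched from above by its end faces (40 mm) and turns between the fingers as the tray tilts. At rest 204 mm above the worktop, 137 mm from the hinge axis. The tray's end wall is 15 mm inward of it, 26 mm lower.
- ball1_center (a point): Centre of polished steel grinding ball 1 of four alike, 18 mm across, 24 g. At the start all four lie together at the low outer end of the tipping tray.
- ball2_center (a point): Centre of polished steel grinding ball 2 of four alike, 18 mm across, 24 g. At the start all four lie together at the low outer end of the tipping tray.
- ball3_center (a point): Centre of polished steel grinding ball 3 of four alike, 18 mm across, 24 g. At the start all four lie together at the low outer end of the tipping tray.
- ball4_center (a point): Centre of polished steel grinding ball 4 of four alike, 18 mm across, 24 g. At the start all four lie together at the low outer end of the tipping tray.
- stain_bottle: Bystander: small red glass bottle with a glass rod, 38 mm across, 92 mm tall, loose; origin at the centre of its underside.
- beaker: Bystander: empty glass beaker, 54 mm across, 67 mm tall, loose; origin at the centre of its underside.
- brown_bottle: Bystander: brown bottle with a black cap, 52 mm across, 105 mm tall, loose; origin at the centre of its underside.

How it is judged:
On the way, in this order (a step that is already met when the one before it is completed fails the run):
1. the box is fully home under the spout while all four balls are still up in the tray (value of joint carriage above 0.08 m and height (world z) of each of ball1_center, ball2_center, ball3_center, ball4_center above 0.14 m), for 0.2 s.
2. the tray is tipped with the box home (value of joint carriage above 0.08 m and value of joint tray above 0.35 rad), for 0.2 s.
At the end, for the whole second after the job is handed in: The box is home within 5 mm, the tray is back at rest (under 0.06 rad), and all four balls lie inside the box (value of joint carriage above 0.08 m and value of joint tray below 0.06 rad and x of ball1_center in the frame of box_floor between -0.036 and 0.036 m and y of ball1_center in the frame of box_floor between -0.032 and 0.032 m and z of ball1_center in the frame of box_floor between 0 and 0.045 m and x of ball2_center in the frame of box_floor between -0.036 and 0.036 m and y of ball2_center in the frame of box_floor between -0.032 and 0.032 m and z of ball2_center in the frame of box_floor between 0 and 0.045 m and x of ball3_center in the frame of box_floor between -0.036 and 0.036 m and y of ball3_center in the frame of box_floor between -0.032 and 0.032 m and z of ball3_center in the frame of box_floor between 0 and 0.045 m and x of ball4_center in the frame of box_floor between -0.036 and 0.036 m and y of ball4_center in the frame of box_floor between -0.032 and 0.032 m and z of ball4_center in the frame of box_floor between 0 and 0.045 m); the robot touches nothing.
It fails at once if the tray is let fall (its hinge closes faster than 4 rad/s) (velocity of joint tray below -4 rad/s).
It fails at once if a bottle or the beaker is shifted by more than 30 mm or tipped by more than 0.4 rad (distance of any of stain_bottle, beaker, brown_bottle from where it was at the start of the episode above 0.03 m or angle between any of stain_bottle, beaker, brown_bottle's own z axis and vertical above 0.4 rad).
It also fails if it takes over 53 s, if anything falls off the work surface, if the arm or the gripper's body presses on something with over 40 N, if the wrist force passes 120 N, or if a joint passes its speed limit or range.

## Working session

There is one attempt and no reset: what is moved stays moved. The work goes in short steps, Python scripts to look and compute and a tool call to move; the robot and the scene stay as the last step left them, time stands still between calls to the robot, and variables do not carry over. Pictures are saved under pics/ and viewed, and the job is handed in when it is done.

Besides the shell and the picture viewer there is one more tool, called after "Call:" in YAML: its name, and indented under it one key for each argument. send_rows: Moves the arm, as the interface text tells. Its arguments: {"type":"object","properties":{"series":{"type":"array"},"squeeze":{"type":"number"}},"required":["series"]}

```bash
mkdir -p pics
python3 - <<'E'
from station import ctrl
import cv2
for n in("side","top"):
    im=ctrl.get_image(n); cv2.imwrite(f"pics/{n}0.png",im[:,:,::-1]); 
    c=ctrl.camera_info(n); print(n,c)
print(ctrl.get_obs())
E
```

```text
side {'mtx': array([[538.16487886,   0.        , 310.04883408],
       [  0.        , 538.16487886, 236.6272853 ],
       [  0.        ,   0.        ,   1.        ]]), 'k1': -0.08227649209501203, 'R': array([[-0.99890263,  0.04667377, -0.00388401],
       [ 0.02717704,  0.51009791, -0.85968688],
       [-0.03814361, -0.85884905, -0.5108066 ]]), 't': array([0.63343216, 0.1569104 , 1.04251874])}
top {'mtx': array([[597.88591437,   0.        , 328.7639897 ],
       [  0.        , 597.88591437, 242.93475601],
       [  0.        ,   0.        ,   1.        ]]), 'k1': -0.0680657909931234, 'R': array([[ 0.02444573, -0.99957586,  0.01582743],
       [-0.99700503, -0.02553872, -0.07299818],
       [ 0.07337143, -0.01399553, -0.99720648]]), 't': array([-0.11748437,  0.62944349,  1.11702064])}
{'t': 0.1, 'q': array([-1.35797883e+00,  5.33099870e-02,  1.61418324e+00,  3.26163385e-05,
        1.47599398e+00, -1.18998983e-01]), 'dq': array([ 0.00082757, -0.00059756, -0.00214325, -0.00122006, -0.00035126,
       -0.00171348]), 'effort': array([ 1.86718440e-03, -3.94900990e+01, -3.71362710e+01,  6.78315200e-05,
        3.99298675e-03, -4.86267240e-06]), 'tool_pos': array([ 0.20349256, -0.59036141,  0.24115821]), 'tool_rot': array([-3.09658754e+00, -5.18510646e-01,  8.85527067e-05]), 'contact_force': array([ 0.09424045, -0.42257698,  0.65544153]), 'wrist_torque': array([-0.00111475, -0.03919614, -0.04483119]), 'opening': 0.08542579004227485}
```

View pics/side0.png

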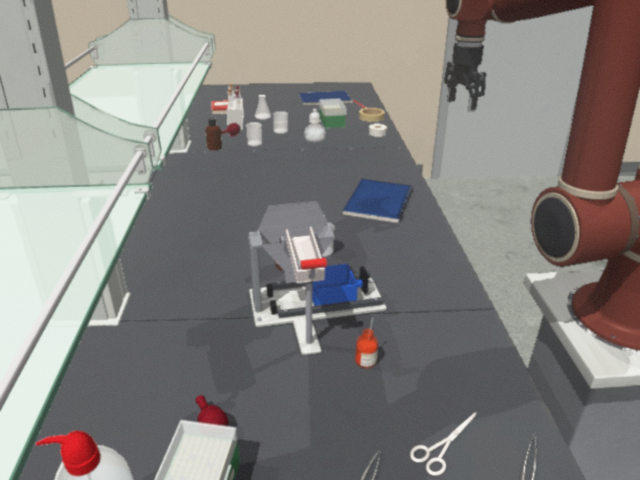

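View pics/top0.png

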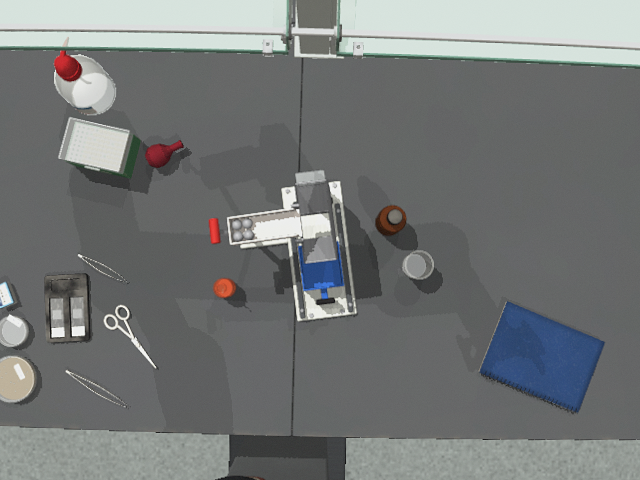

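```bash
cat > h.py <<'E'
import numpy as np, cv2
from station import ctrl
def ray(n,px):
    c=ctrl.camera_info(n); d=np.array([[0.]])
    p=cv2.undistortPoints(np.array([[px]],float),c["mtx"],np.array([c["k1"],0,0,0,0.]))[0,0]
    R=c["R"]; return -R.T@c["t"], R.T@np.array([p[0],p[1],1])
def onz(n,px,z):
    o,d=ray(n,px); return o+d*(z-o[2])/d[2]
def tri(ps,pt):
    o1,d1=ray("side",ps);o2,d2=ray("top",pt)
    s=np.linalg.lstsq(np.c_[d1,-d2],o2-o1,rcond=None)[0]
    a=o1+d1*s[0];b=o2+d2*s[1]; return (a+b)/2,np.linalg.norm(a-b)
def proj(n,X):
    c=ctrl.camera_info(n)
    return cv2.projectPoints(np.array([X],float).reshape(-1,1,3),cv2.Rodrigues(c["R"])[0],c["t"],c["mtx"],np.array([c["k1"],0,0,0,0.]))[0][:,0]
def crop(src,dst,x,y,w,h,s):
    im=cv2.imread(src)[y:y+h,x:x+w]; cv2.imwrite(dst,cv2.resize(im,None,fx=s,fy=s,interpolation=cv2.INTER_CUBIC))
E
python3 - <<'E'
from h import *
crop("pics/top0.png","pics/topc.png",200,160,200,175,4) if 0 else crop("pics/top0.png","pics/topc.png",200,165,200,150+15,3.6)
crop("pics/side0.png","pics/sidec.png",230,190,170,180,3.3)
im=cv2.imread("pics/top0.png");hsv=cv2.cvtColor(im,cv2.COLOR_BGR2HSV)
for n in("top","side"):
    im=cv2.imread(f"pics/{n}0.png");hsv=cv2.cvtColor(im,cv2.COLOR_BGR2HSV)
    m=((hsv[...,0]<8)|(hsv[...,0]>174))&(hsv[...,1]>180)&(hsv[...,2]>110)
    k,l,s,c=cv2.connectedComponentsWithStats(m.astype(np.uint8))
    print(n,[(s[i].tolist(),c[i].round(1).tolist()) for i in range(1,k) if s[i,4]>30])
E
```

```text
top [([55, 51, 24, 28, 420], [65.5, 65.7]), ([166, 141, 16, 8, 40], [174.8, 145.1]), ([146, 145, 17, 17, 133], [154.3, 152.8]), ([209, 219, 11, 24, 204], [214.0, 230.5]), ([215, 279, 20, 18, 241], [224.4, 287.4])]
side [([302, 259, 24, 9, 141], [313.7, 262.9]), ([356, 330, 21, 34, 343], [365.6, 344.9]), ([197, 397, 25, 27, 362], [208.3, 412.4]), ([37, 431, 61, 44, 1368], [76.0, 451.5])]
```

View pics/topc.png

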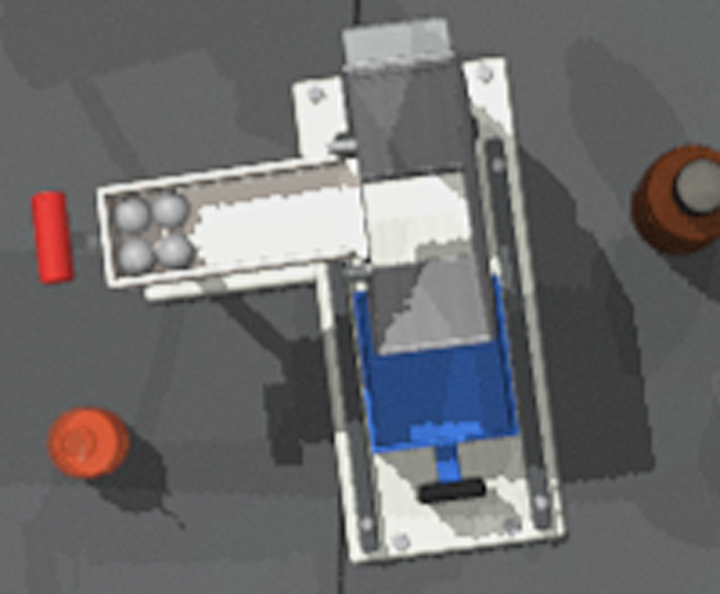

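View pics/sidec.png

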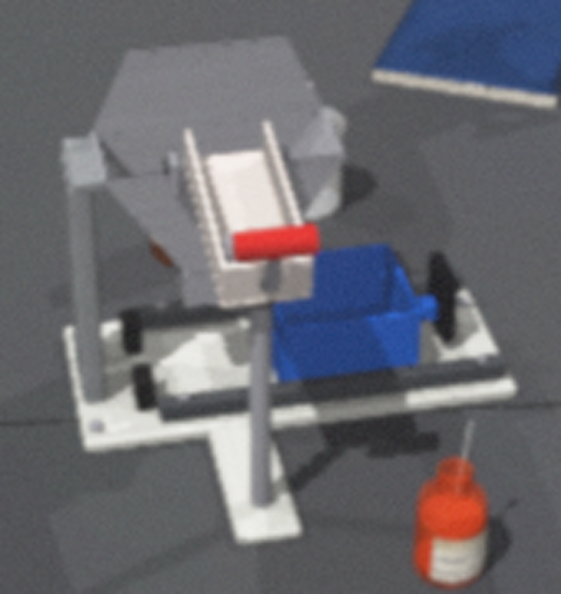

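```bash
cat >> h.py <<'E'
def fit():
    px=np.array([[350,562],[566,536],[505,58],[293,83]])/3.6+[200,165]
    L=np.array([[-.170,.058],[-.170,-.058],[.090,-.058],[.090,.058]])
    W=np.array([onz("top",p,.01)[:2] for p in px])
    lc=L.mean(0);wc=W.mean(0);H=(L-lc).T@(W-wc)
    a=np.arctan2(H[0,1]-H[1,0],H[0,0]+H[1,1]); R=np.array([[np.cos(a),-np.sin(a)],[np.sin(a),np.cos(a)]])
    return a,R,wc-R@lc,W,(W-wc)-(L-lc)@R.T
E
python3 - <<'E'
from h import *
a,R,o,W,res=fit();print(a,o,W,res*1e3)
S=lambda x,y,z:np.r_[R@[x,y]+o,z]
print("handle tri",tri((313.7,262.9),(214,230.5)), onz("top",(214,230.5),.208))
yh=.03+.137*np.cos(np.arcsin((.204-.172)/.137))
print("handle pred",S(0,yh,.204))
print("tab pred",S(-.151,0,.0485), onz("top",np.array([452,491])/3.6+[200,165],.062))
print("bystanders", onz("top",(224,287.4),.07),onz("top",(391,220),.1),onz("top",(418,265),.05))
h=tri((313.7,262.9),(214,230.5))[0]; print("handle in stand",R.T@(h[:2]-o))
E
```

```text
0.14743795498047496 [ 0.65760307 -0.07751265] [[ 0.4816518  -0.04518839]
 [ 0.49815307 -0.15981665]
 [ 0.75453692 -0.1213671 ]
 [ 0.73780638 -0.00718316]] [[ 0.72480314 -0.07273439]
 [ 0.18516235  0.04048552]
 [-0.6101628   0.29489504]
 [-0.29980269 -0.26264617]]
handle tri (array([0.63285961, 0.08561465, 0.20575302]), np.float64(0.002477983137908373)) [0.63389598 0.08510519 0.208     ]
handle pred [0.63362676 0.08392699 0.204     ]
tab pred [ 0.50824131 -0.09969521  0.0485    ] [ 0.52186927 -0.09790796  0.062     ]
bystanders [0.54276699 0.08766235 0.07      ] [ 0.67059966 -0.21101469  0.1       ] [ 0.5932421 -0.2689084  0.05     ]
handle in stand [-0.0005109   0.16499241]
```

```bash
cat >> h.py <<'E'
from scipy.spatial.transform import Rotation as Ro, Slerp
A,RS,OS,_,_=fit()
def S(x,y,z): return np.r_[RS@[x,y]+OS,z]
def toS(p): return np.r_[RS.T@(np.array(p)[:2]-OS),p[2]]
def rot(yaw,tilt):  # tool pointing down, tool x at stand-yaw, leaned by tilt about tool y
    a=A+yaw; B=np.array([[np.cos(a),np.sin(a),0],[np.sin(a),-np.cos(a),0],[0,0,-1.]]).T
    return Ro.from_matrix(B)*Ro.from_rotvec([0,tilt,0])
def rows(p,R,n):
    o=ctrl.get_obs(); p0=o["tool_pos"];R0=Ro.from_rotvec(o["tool_rot"])
    sl=Slerp([0,1],Ro.concatenate([R0,R])); pc,Rc=p0,R0
    for i in range(1,n+1):
        pn=p0+(p-p0)*i/n;Rn=sl(i/n)
        print(np.round(Rc.inv().apply(pn-pc)*100,2),np.round((Rc.inv()*Rn).as_rotvec(),3)); pc,Rc=pn,Rn
def st():
    o=ctrl.get_obs(); R=Ro.from_rotvec(o["tool_rot"])
    print("t",round(o["t"],2),"S",toS(o["tool_pos"]).round(4),"F",o["contact_force"].round(1),"op",round(o["opening"],4),"q",o["q"].round(2))
    for y in(0,np.pi/2): print("err vs yaw",round(y,2),(rot(y,0).inv()*R).as_rotvec().round(3))
E
python3 - <<'E'
from h import *
st(); rows(S(-.185,0,.2),rot(0,.61),12)
E
```

```text
t 0.1 S [-0.5245 -0.4406  0.2412] F [ 0.1 -0.4  0.7] op 0.0854 q [-1.36  0.05  1.61  0.    1.48 -0.12]
err vs yaw 0 [ 0.002  0.    -0.184]
err vs yaw 1.57 [1.000e-03 2.000e-03 1.386e+00]
[ 3.45 -3.09  0.35] [-0.005  0.051  0.015]
[ 3.39 -3.14  0.51] [-0.005  0.051  0.015]
[ 3.31 -3.2   0.66] [-0.005  0.051  0.015]
[ 3.22 -3.25  0.81] [-0.005  0.051  0.015]
[ 3.13 -3.3   0.96] [-0.005  0.051  0.015]
[ 3.03 -3.35  1.1 ] [-0.005  0.051  0.015]
[ 2.92 -3.4   1.23] [-0.005  0.051  0.015]
[ 2.8  -3.45  1.36] [-0.005  0.051  0.015]
[ 2.68 -3.5   1.48] [-0.005  0.051  0.015]
[ 2.55 -3.54  1.6 ] [-0.005  0.051  0.015]
[ 2.41 -3.59  1.71] [-0.005  0.051  0.015]
[ 2.27 -3.63  1.81] [-0.005  0.051  0.015]
```

Call:
send_rows:
  series:
    - {"tx": 3.4,"ty": -3.1,"tz": 0.3,"wx": -0.005,"wy": 0.05,"wz": 0.015,"jaw": 1}
    - {"tx": 3.4,"ty": -3.1,"tz": 0.5,"wx": -0.005,"wy": 0.05,"wz": 0.015,"jaw": 1}
    - {"tx": 3.3,"ty": -3.2,"tz": 0.6,"wx": -0.005,"wy": 0.05,"wz": 0.015,"jaw": 1}
    - {"tx": 3.2,"ty": -3.2,"tz": 0.8,"wx": -0.005,"wy": 0.05,"wz": 0.015,"jaw": 1}
    - {"tx": 3.1,"ty": -3.3,"tz": 0.9,"wx": -0.005,"wy": 0.05,"wz": 0.015,"jaw": 1}
  squeeze: 30

```text
t: 0.72
tool_pos: [0.3177, -0.3844, 0.2228]
tool_rot: [-3.068, -0.384, -0.401]
contact_force: [1.8, 0.7, -0.3]
opening: -0.0002
```

Run:
```python
from h import *
st(); rows(S(-.185,0,.2),rot(0,.61),8)
```

```text
t 0.72 S [-0.3813 -0.2537  0.2228] F [ 1.8  0.7 -0.3] op -0.0002 q [-1.17 -0.31  1.99  0.26  1.42  0.12]
err vs yaw 0 [ 0.004  0.259 -0.101]
err vs yaw 1.57 [-0.197  0.204  1.46 ]
[ 2.6  -2.91  0.96] [-0.004  0.044  0.012]
[ 2.52 -2.95  1.06] [-0.004  0.044  0.012]
[ 2.44 -2.98  1.15] [-0.004  0.044  0.012]
[ 2.35 -3.01  1.24] [-0.004  0.044  0.012]
[ 2.26 -3.05  1.33] [-0.004  0.044  0.012]
[ 2.16 -3.08  1.42] [-0.004  0.044  0.012]
[ 2.06 -3.11  1.5 ] [-0.004  0.044  0.012]
[ 1.96 -3.14  1.57] [-0.004  0.044  0.012]
```

Call:
send_rows:
  series:
    - {"tx": 2.6,"ty": -2.9,"tz": 1.0,"wx": -0.004,"wy": 0.044,"wz": 0.012,"jaw": 1}
    - {"tx": 2.5,"ty": -2.9,"tz": 1.0,"wx": -0.004,"wy": 0.044,"wz": 0.012,"jaw": 1}
    - {"tx": 2.4,"ty": -3.0,"tz": 1.1,"wx": -0.004,"wy": 0.044,"wz": 0.012,"jaw": 1}
    - {"tx": 2.3,"ty": -3.0,"tz": 1.2,"wx": -0.004,"wy": 0.044,"wz": 0.012,"jaw": 1}
    - {"tx": 2.3,"ty": -3.0,"tz": 1.3,"wx": -0.004,"wy": 0.044,"wz": 0.012,"jaw": 1}

```text
t: 1.35
tool_pos: [0.4165, -0.2036, 0.2074]
tool_rot: [-2.997, -0.274, -0.742]
contact_force: [-0.2, 0.4, -0.0]
opening: 0.0001
```

Run:
```python
from h import *
st(); rows(S(-.185,0,.2),rot(0,.61),5)
```

```text
t 1.35 S [-0.257  -0.0893  0.2074] F [-0.2  0.4 -0. ] op 0.0001 q [-0.86 -0.59  2.25  0.44  1.25  0.44]
err vs yaw 0 [ 0.007  0.485 -0.034]
err vs yaw 1.57 [-0.373  0.384  1.503]
[ 1.26 -1.74  0.83] [-0.003  0.025  0.006]
[ 1.23 -1.75  0.85] [-0.003  0.025  0.006]
[ 1.2  -1.76  0.88] [-0.003  0.025  0.006]
[ 1.16 -1.77  0.9 ] [-0.003  0.025  0.006]
[ 1.13 -1.78  0.92] [-0.003  0.025  0.006]
```

Call:
send_rows:
  series:
    - {"tx": 1.3,"ty": -1.8,"tz": 0.8,"wx": -0.003,"wy": 0.025,"wz": 0.006,"jaw": 1}
    - {"tx": 1.2,"ty": -1.8,"tz": 0.8,"wx": -0.003,"wy": 0.025,"wz": 0.006,"jaw": 1}
    - {"tx": 1.2,"ty": -1.8,"tz": 0.9,"wx": -0.003,"wy": 0.025,"wz": 0.006,"jaw": 1}
    - {"tx": 1.2,"ty": -1.8,"tz": 0.9,"wx": -0.003,"wy": 0.025,"wz": 0.006,"jaw": 1}
    - {"tx": 1.2,"ty": -1.8,"tz": 0.9,"wx": -0.003,"wy": 0.025,"wz": 0.006,"jaw": 1}

```text
t: 1.98
tool_pos: [0.4749, -0.0967, 0.1981]
tool_rot: [-2.942, -0.218, -0.928]
contact_force: [0.2, -0.8, 0.2]
opening: -0.0002
```

Run:
```python
from h import *
st(); rows(S(-.185,0,.049),rot(0,.61),5)
```

```text
t 1.98 S [-0.1836  0.0079  0.1981] F [ 0.2 -0.8  0.2] op -0.0002 q [-0.57 -0.66  2.33  0.46  1.04  0.7 ]
err vs yaw 0 [ 0.005  0.611 -0.   ]
err vs yaw 1.57 [-0.475  0.482  1.517]
[-1.74  0.17  2.42] [-0.001 -0.    -0.   ]
[-1.73  0.17  2.43] [-0.001 -0.    -0.   ]
[-1.73  0.17  2.43] [-0.001 -0.    -0.   ]
[-1.73  0.16  2.43] [-0.001 -0.    -0.   ]
[-1.73  0.16  2.43] [-0.001 -0.    -0.   ]
```

Call:
send_rows:
  series:
    - {"tx": -1.7,"ty": 0.2,"tz": 2.4,"jaw": 1}
    - {"tx": -1.7,"ty": 0.2,"tz": 2.4,"jaw": 1}
    - {"tx": -1.7,"ty": 0.2,"tz": 2.4,"jaw": 1}
    - {"tx": -1.7,"ty": 0.1,"tz": 2.4,"jaw": 1}
    - {"tx": -1.6,"ty": 0.1,"tz": 2.3,"jaw": 1}

```text
invalid input at $.series[0]: expected keys tx, ty, tz, wx, wy, wz, jaw
```

Run:
```python
from h import *
st(); rows(S(-.086,0,.049),rot(0,.61),10)
for n in("top","side"): cv2.imwrite(f"pics/{n}1.png",ctrl.get_image(n)[:,:,::-1])
crop("pics/top1.png","pics/top1c.png",200,165,200,165,3.6)
crop("pics/side1.png","pics/side1c.png",230,190,200,180,3)
cv2.imwrite("pics/c1.png",np.hstack([cv2.resize(cv2.imread("pics/top1c.png"),(400,330)),cv2.resize(cv2.imread("pics/side1c.png"),(400,330))]))
```

```text
t 1.98 S [-0.1836  0.0079  0.1981] F [ 0.2 -0.8  0.2] op -0.0002 q [-0.57 -0.66  2.33  0.46  1.04  0.7 ]
err vs yaw 0 [ 0.005  0.611 -0.   ]
err vs yaw 1.57 [-0.475  0.482  1.517]
[-0.06  0.09  1.78] [-0. -0. -0.]
[-0.06  0.09  1.78] [-0. -0. -0.]
[-0.06  0.09  1.78] [-0. -0. -0.]
[-0.06  0.08  1.78] [-0. -0. -0.]
[-0.06  0.08  1.78] [-0. -0. -0.]
[-0.06  0.08  1.78] [-0. -0. -0.]
[-0.06  0.08  1.78] [-0. -0. -0.]
[-0.06  0.08  1.78] [-0. -0. -0.]
[-0.06  0.08  1.78] [-0. -0. -0.]
[-0.05  0.08  1.78] [-0. -0. -0.]
```

View pics/c1.png

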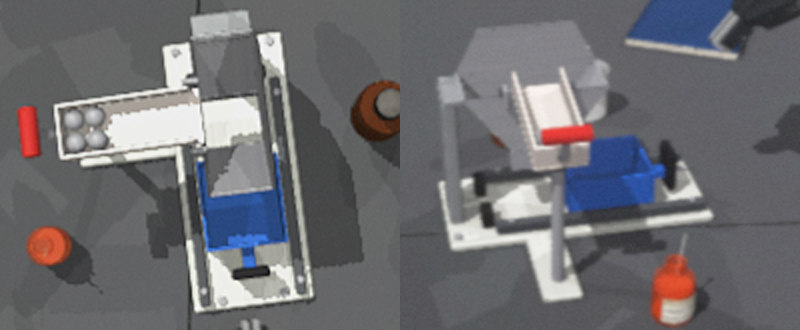

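Call refused (all keys are needed); the pictures show the scene unchanged, with the closed fingertips just in front of the tab (about (325,327) in top). Sending again with complete rows.

Call:
send_rows:
  series:
    - {"tx": -1.7,"ty": 0.2,"tz": 2.4,"wx": 0,"wy": 0,"wz": 0,"jaw": 1}
    - {"tx": -1.7,"ty": 0.2,"tz": 2.4,"wx": 0,"wy": 0,"wz": 0,"jaw": 1}
    - {"tx": -1.7,"ty": 0.2,"tz": 2.4,"wx": 0,"wy": 0,"wz": 0,"jaw": 1}
    - {"tx": -1.7,"ty": 0.1,"tz": 2.4,"wx": 0,"wy": 0,"wz": 0,"jaw": 1}
    - {"tx": -1.6,"ty": 0.1,"tz": 2.3,"wx": 0,"wy": 0,"wz": 0,"jaw": 1}

```text
t: 2.7
tool_pos: [0.476, -0.1074, 0.0518]
tool_rot: [-2.946, -0.227, -0.934]
contact_force: [0.7, 0.5, -0.7]
opening: 0.0002
```

Run:
```python
from h import *
st(); rows(S(-.086,0,.049),rot(0,.61),10)
for n in("top","side"): cv2.imwrite(f"pics/{n}1.png",ctrl.get_image(n)[:,:,::-1])
crop("pics/top1.png","pics/top1c.png",200,165,200,165,3.6)
crop("pics/side1.png","pics/side1c.png",230,190,200,180,3)
cv2.imwrite("pics/c2.png",np.hstack([cv2.resize(cv2.imread("pics/top1c.png"),(400,330)),cv2.resize(cv2.imread("pics/side1c.png"),(400,330))]))
```

```text
t 2.7 S [-0.184  -0.0029  0.0518] F [ 0.7  0.5 -0.7] op 0.0002 q [-0.6  -0.38  2.43  0.63  0.73  0.42]
err vs yaw 0 [-0.002  0.614 -0.006]
err vs yaw 1.57 [-0.481  0.479  1.511]
[ 0.79 -0.02  0.59] [-0.    -0.     0.001]
[ 0.79 -0.02  0.59] [-0.    -0.     0.001]
[ 0.79 -0.02  0.59] [-0.    -0.     0.001]
[ 0.79 -0.03  0.59] [-0.    -0.     0.001]
[ 0.79 -0.03  0.59] [-0.    -0.     0.001]
[ 0.79 -0.03  0.59] [-0.    -0.     0.001]
[ 0.79 -0.03  0.59] [-0.    -0.     0.001]
[ 0.79 -0.03  0.59] [-0.    -0.     0.001]
[ 0.79 -0.03  0.59] [-0.    -0.     0.001]
[ 0.79 -0.03  0.58] [-0.    -0.     0.001]
```

View pics/c2.png

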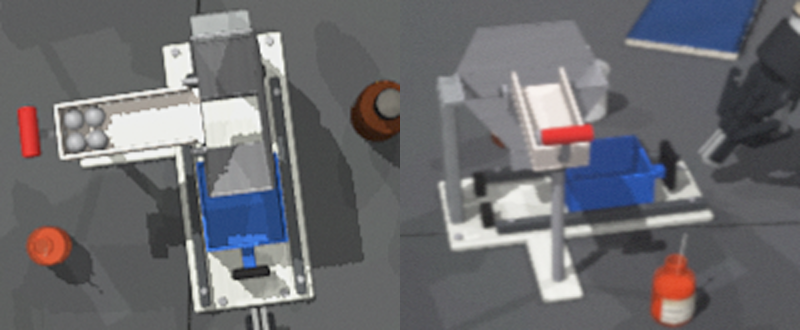

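Fingers are closed, centred on the tab (crop (260,318) vs tab (250,272)) at its height. Now pushing.

Call:
send_rows:
  series:
    - {"tx": 0.8,"ty": 0,"tz": 0.6,"wx": 0,"wy": 0,"wz": 0,"jaw": 1}
    - {"tx": 0.8,"ty": 0,"tz": 0.6,"wx": 0,"wy": 0,"wz": 0,"jaw": 1}
    - {"tx": 0.8,"ty": 0,"tz": 0.6,"wx": 0,"wy": 0,"wz": 0,"jaw": 1}
    - {"tx": 0.8,"ty": 0,"tz": 0.6,"wx": 0,"wy": 0,"wz": 0,"jaw": 1}
    - {"tx": 0.8,"ty": 0,"tz": 0.6,"wx": 0,"wy": 0,"wz": 0,"jaw": 1}

```text
t: 3.42
tool_pos: [0.5284, -0.0996, 0.0512]
tool_rot: [-2.946, -0.226, -0.931]
contact_force: [-1.9, -0.4, 0.2]
opening: -0.0001
```

Run:
```python
from h import *
st(); rows(S(-.086,0,.049),rot(0,.61),5)
```

```text
t 3.42 S [-0.1311 -0.0028  0.0512] F [-1.9 -0.4  0.2] op -0.0001 q [-0.5  -0.23  2.31  0.62  0.65  0.49]
err vs yaw 0 [-0.     0.612 -0.006]
err vs yaw 1.57 [-0.479  0.478  1.512]
[ 0.71 -0.05  0.55] [-0.    -0.     0.001]
[ 0.71 -0.05  0.55] [-0.    -0.     0.001]
[ 0.71 -0.05  0.55] [-0.    -0.     0.001]
[ 0.71 -0.05  0.55] [-0.    -0.     0.001]
[ 0.71 -0.06  0.55] [-0.    -0.     0.001]
```

In contact (about 2 N). Continuing, slower at the end.

Call:
send_rows:
  series:
    - {"tx": 0.7,"ty": 0,"tz": 0.5,"wx": 0,"wy": 0,"wz": 0,"jaw": 1}
    - {"tx": 0.7,"ty": -0.1,"tz": 0.5,"wx": 0,"wy": 0,"wz": 0,"jaw": 1}
    - {"tx": 0.7,"ty": -0.1,"tz": 0.5,"wx": 0,"wy": 0,"wz": 0,"jaw": 1}
    - {"tx": 0.5,"ty": 0,"tz": 0.4,"wx": 0,"wy": 0,"wz": 0,"jaw": 1}
    - {"tx": 0.2,"ty": 0,"tz": 0.15,"wx": 0,"wy": 0,"wz": 0,"jaw": 1}

```text
t: 4.05
tool_pos: [0.5658, -0.0919, 0.0511]
tool_rot: [-2.946, -0.227, -0.933]
contact_force: [-1.4, -1.9, 1.2]
opening: -0.0003
```

Run:
```python
from h import *
st(); rows(S(-.086,0,.049),rot(0,.61),3)
```

```text
t 4.05 S [-0.0929 -0.0008  0.0511] F [-1.4 -1.9  1.2] op -0.0003 q [-0.44 -0.13  2.23  0.6   0.6   0.54]
err vs yaw 0 [-0.001  0.613 -0.006]
err vs yaw 1.57 [-0.481  0.479  1.511]
[ 0.15 -0.02  0.19] [-0.    -0.001  0.002]
[ 0.15 -0.03  0.19] [-0.    -0.001  0.002]
[ 0.15 -0.03  0.19] [-0.    -0.001  0.002]
```

Call:
send_rows:
  series:
    - {"tx": 0.2,"ty": 0,"tz": 0.15,"wx": 0,"wy": 0,"wz": 0,"jaw": 1}
    - {"tx": 0.2,"ty": 0,"tz": 0.15,"wx": 0,"wy": 0,"wz": 0,"jaw": 1}
    - {"tx": 0.2,"ty": 0,"tz": 0.15,"wx": 0,"wy": 0,"wz": 0,"jaw": 1}

```text
t: 4.42
tool_pos: [0.5737, -0.0908, 0.0511]
tool_rot: [-2.946, -0.226, -0.933]
contact_force: [-1.0, -0.0, 1.7]
opening: -0.0002
```

Run:
```python
from h import *
st()
```

```text
t 4.42 S [-0.0849 -0.0008  0.0511] F [-1.  -0.   1.7] op -0.0002 q [-0.43 -0.11  2.21  0.6   0.6   0.55]
err vs yaw 0 [-0.001  0.613 -0.006]
err vs yaw 1.57 [-0.481  0.479  1.511]
```

Call:
send_rows:
  series:
    - {"tx": 0.2,"ty": 0,"tz": 0.15,"wx": 0,"wy": 0,"wz": 0,"jaw": 1}
    - {"tx": 0.2,"ty": 0,"tz": 0.15,"wx": 0,"wy": 0,"wz": 0,"jaw": 1}

```text
t: 4.68
tool_pos: [0.5747, -0.0903, 0.0489]
tool_rot: [-2.949, -0.234, -0.919]
contact_force: [-31.7, -7.4, 16.9]
opening: 0.0
```

The force jumped to 32 N, so the box is against its stops. Backing off, then checking.

Call:
send_rows:
  series:
    - {"tx": -0.8,"ty": 0,"tz": -0.6,"wx": 0,"wy": 0,"wz": 0,"jaw": 1}
    - {"tx": -1.6,"ty": 0,"tz": -1.2,"wx": 0,"wy": 0,"wz": 0,"jaw": 0.5}
    - {"tx": -2.4,"ty": 0,"tz": -1.8,"wx": 0,"wy": 0,"wz": 0,"jaw": 0.5}

```text
t: 5.05
tool_pos: [0.5152, -0.0998, 0.0519]
tool_rot: [-2.948, -0.235, -0.92]
contact_force: [0.9, -0.6, -0.4]
opening: 0.0359
```

Run:
```python
from h import *
st()
cv2.imwrite("pics/top3.png",ctrl.get_image("top")[:,:,::-1])
cv2.imwrite("pics/side3.png",ctrl.get_image("side")[:,:,::-1])
crop("pics/top3.png","pics/top3c.png",200,165,200,165,3.6)
print("tab top, home pred px crop",(proj("top",S(-.066,0,.062))-[200,165])*3.6,"handle pred",proj("top",S(0,.163,.204)))
p=S(-.14,0,.3)
rows(p,rot(0,0),6)
```

```text
t 5.05 S [-0.1442 -0.0012  0.0519] F [ 0.9 -0.6 -0.4] op 0.0359 q [-0.52 -0.27  2.34  0.61  0.67  0.48]
err vs yaw 0 [ 0.     0.605 -0.012]
err vs yaw 1.57 [-0.473  0.473  1.507]
tab top, home pred px crop [[434.48832728 352.18221923]] handle pred [[215.28974333 230.90242853]]
[ 2.44 -0.   -3.37] [-0.    -0.101  0.002]
[ 2.09 -0.   -3.6 ] [-0.    -0.101  0.002]
[ 1.72 -0.01 -3.79] [-0.    -0.101  0.002]
[ 1.33 -0.01 -3.94] [-0.    -0.101  0.002]
[ 0.93 -0.01 -4.05] [-0.    -0.101  0.002]
[ 0.52 -0.01 -4.13] [-0.    -0.101  0.002]
```

View pics/top3c.png

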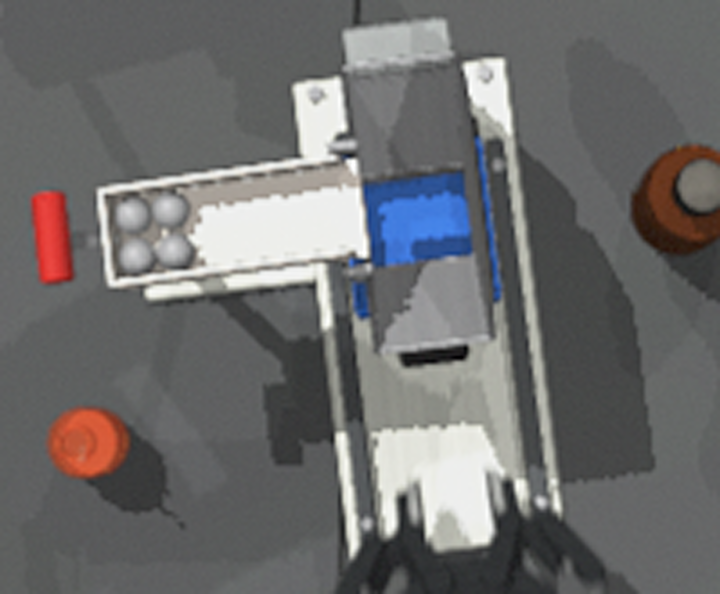

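The tab now sits at crop (433,354), predicted home (434,352), and blue shows under the hopper with all four balls still in the tray, so the box is home. Rising, then over to the handle.

Call:
send_rows:
  series:
    - {"tx": 2.4,"ty": 0,"tz": -3.4,"wx": 0,"wy": -0.1,"wz": 0,"jaw": 0.3}
    - {"tx": 2.1,"ty": 0,"tz": -3.6,"wx": 0,"wy": -0.1,"wz": 0,"jaw": 0.2}
    - {"tx": 1.7,"ty": 0,"tz": -3.8,"wx": 0,"wy": -0.1,"wz": 0,"jaw": 0.1}
    - {"tx": 1.3,"ty": 0,"tz": -3.9,"wx": 0,"wy": -0.1,"wz": 0,"jaw": 0}
    - {"tx": 0.9,"ty": 0,"tz": -4.0,"wx": 0,"wy": -0.1,"wz": 0,"jaw": 0}

```text
t: 5.78
tool_pos: [0.5163, -0.0972, 0.2589]
tool_rot: [-3.122, -0.236, -0.129]
contact_force: [0.2, 0.4, 0.3]
opening: 0.0851
```

Run:
```python
from h import *
st()
rows(S(0,.166,.30),rot(np.pi/2,0),12)
```

```text
t 5.78 S [-0.1427  0.0013  0.2589] F [0.2 0.4 0.3] op 0.0851 q [-0.35 -0.25  1.87  0.04  1.45  1.07]
err vs yaw 0 [ 0.002  0.083 -0.003]
err vs yaw 1.57 [-0.063  0.067  1.566]
[ 1.22 -1.37 -0.24] [ 0.005 -0.006 -0.131]
[ 1.38 -1.2  -0.24] [ 0.005 -0.006 -0.131]
[ 1.53 -1.01 -0.24] [ 0.005 -0.006 -0.131]
[ 1.64 -0.81 -0.25] [ 0.005 -0.006 -0.131]
[ 1.73 -0.59 -0.25] [ 0.005 -0.006 -0.131]
[ 1.79 -0.36 -0.26] [ 0.005 -0.006 -0.131]
[ 1.82 -0.12 -0.27] [ 0.005 -0.006 -0.131]
[ 1.82  0.12 -0.28] [ 0.005 -0.006 -0.131]
[ 1.79  0.35 -0.29] [ 0.005 -0.006 -0.131]
[ 1.73  0.58 -0.3 ] [ 0.005 -0.006 -0.131]
[ 1.64  0.8  -0.32] [ 0.005 -0.006 -0.131]
[ 1.52  1.   -0.33] [ 0.005 -0.006 -0.131]
```

Call:
send_rows:
  series:
    - {"tx": 1.2,"ty": -1.4,"tz": -0.6,"wx": 0.005,"wy": -0.006,"wz": -0.13,"jaw": 0}
    - {"tx": 1.4,"ty": -1.2,"tz": -0.6,"wx": 0.005,"wy": -0.006,"wz": -0.13,"jaw": 0}
    - {"tx": 1.5,"ty": -1.0,"tz": -0.6,"wx": 0.005,"wy": -0.006,"wz": -0.13,"jaw": 0}
    - {"tx": 1.6,"ty": -0.8,"tz": -0.6,"wx": 0.005,"wy": -0.006,"wz": -0.13,"jaw": 0}
    - {"tx": 1.7,"ty": -0.6,"tz": -0.3,"wx": 0.005,"wy": -0.006,"wz": -0.13,"jaw": 0}

```text
t: 6.4
tool_pos: [0.5703, -0.0177, 0.2989]
tool_rot: [2.875, 1.256, 0.094]
contact_force: [-0.1, -0.2, -1.2]
opening: 0.0859
```

Call:
send_rows:
  series:
    - {"tx": 1.8,"ty": -0.4,"tz": -0.2,"wx": 0.005,"wy": -0.006,"wz": -0.13,"jaw": 0}
    - {"tx": 1.8,"ty": -0.1,"tz": -0.2,"wx": 0.005,"wy": -0.006,"wz": -0.13,"jaw": 0}
    - {"tx": 1.8,"ty": 0.1,"tz": -0.2,"wx": 0.005,"wy": -0.006,"wz": -0.13,"jaw": 0}
    - {"tx": 1.8,"ty": 0.3,"tz": -0.2,"wx": 0.005,"wy": -0.006,"wz": -0.13,"jaw": 0}
    - {"tx": 1.7,"ty": 0.6,"tz": -0.2,"wx": 0.005,"wy": -0.006,"wz": -0.13,"jaw": 0}

```text
t: 7.02
tool_pos: [0.6209, 0.0655, 0.3128]
tool_rot: [2.292, 2.13, 0.035]
contact_force: [0.4, 0.1, -1.1]
opening: 0.0856
```

Run:
```python
from h import *
st()
rows(S(0,.164,.30),rot(np.pi/2,0),3)
```

```text
t 7.03 S [-0.0153  0.1469  0.3128] F [ 0.4  0.1 -1.1] op 0.0856 q [-0.02  0.    1.55  0.01  1.57  0.06]
err vs yaw 0 [-0.015  0.023 -1.35 ]
err vs yaw 1.57 [-0.025  0.005  0.22 ]
[0.66 0.36 0.44] [ 0.008 -0.002 -0.073]
[0.64 0.41 0.44] [ 0.008 -0.002 -0.073]
[0.61 0.46 0.43] [ 0.008 -0.002 -0.073]
```

Call:
send_rows:
  series:
    - {"tx": 0.7,"ty": 0.4,"tz": 0.4,"wx": 0.008,"wy": -0.002,"wz": -0.073,"jaw": 0}
    - {"tx": 0.6,"ty": 0.4,"tz": 0.4,"wx": 0.008,"wy": -0.002,"wz": -0.073,"jaw": 0}
    - {"tx": 0.6,"ty": 0.5,"tz": 0.4,"wx": 0.008,"wy": -0.002,"wz": -0.073,"jaw": 0}

```text
t: 7.4
tool_pos: [0.6369, 0.0882, 0.3012]
tool_rot: [2.04, 2.387, 0.005]
contact_force: [-0.2, -0.1, -0.5]
opening: 0.0855
```

Run:
```python
from h import *
st()
rows(S(-.0003,.164,.245),rot(np.pi/2,0),3)
```

```text
t 7.4 S [0.0039 0.167  0.3012] F [-0.2 -0.1 -0.5] op 0.0855 q [ 0.02  0.06  1.5   0.    1.57 -0.13]
err vs yaw 0 [-0.003  0.003 -1.58 ]
err vs yaw 1.57 [-0.004  0.    -0.009]
[-0.1  -0.15  1.87] [ 0.001 -0.     0.003]
[-0.1  -0.14  1.87] [ 0.001 -0.     0.003]
[-0.1  -0.14  1.87] [ 0.001 -0.     0.003]
```

Call:
send_rows:
  series:
    - {"tx": -0.1,"ty": -0.15,"tz": 1.9,"wx": 0,"wy": 0,"wz": 0.003,"jaw": 0}
    - {"tx": -0.1,"ty": -0.15,"tz": 1.9,"wx": 0,"wy": 0,"wz": 0.003,"jaw": 0}
    - {"tx": -0.1,"ty": -0.1,"tz": 1.6,"wx": 0,"wy": 0,"wz": 0.003,"jaw": 0}
    - {"tx": 0,"ty": 0,"tz": 0,"wx": 0,"wy": 0,"wz": 0,"jaw": 0}

```text
t: 7.9
tool_pos: [0.6328, 0.0851, 0.2406]
tool_rot: [-2.054, -2.376, -0.002]
contact_force: [0.1, -0.2, -0.3]
opening: 0.0853
```

Run:
```python
from h import *
st()
rows(S(-.0003,.164,.195),rot(np.pi/2,0),3)
for n in("top","side"): cv2.imwrite(f"pics/{n}4.png",ctrl.get_image(n)[:,:,::-1])
crop("pics/side4.png","pics/side4c.png",240,150,180,150,4)
```

```text
t 7.9 S [-0.0007  0.1645  0.2406] F [ 0.1 -0.2 -0.3] op 0.0853 q [ 0.02  0.09  1.58  0.    1.47 -0.13]
err vs yaw 0 [ 1.000e-03  1.000e-03 -1.568e+00]
err vs yaw 1.57 [-0.     0.001  0.003]
[-0.02  0.01  1.52] [ 0.    -0.    -0.001]
[-0.02  0.01  1.52] [ 0.    -0.    -0.001]
[-0.02  0.01  1.52] [ 0.    -0.    -0.001]
```

View pics/side4c.png

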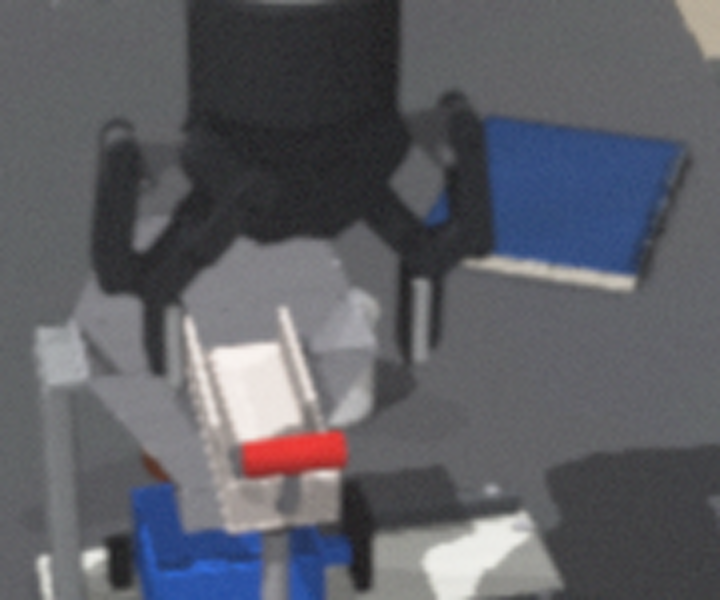

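Jaws straddle the handle centrally (crop columns 165 and 420, handle centre 295). Descending and closing.

Call:
send_rows:
  series:
    - {"tx": 0,"ty": 0,"tz": 1.5,"wx": 0,"wy": 0,"wz": 0,"jaw": 0}
    - {"tx": 0,"ty": 0,"tz": 1.5,"wx": 0,"wy": 0,"wz": 0,"jaw": 0}
    - {"tx": 0,"ty": 0,"tz": 1.4,"wx": 0,"wy": 0,"wz": 0,"jaw": 0}
    - {"tx": 0,"ty": 0,"tz": 0.2,"wx": 0,"wy": 0,"wz": 0,"jaw": 0.3}

```text
t: 8.5
tool_pos: [0.6348, 0.0852, 0.1955]
tool_rot: [2.053, 2.373, 0.008]
contact_force: [0.4, 0.2, -0.0]
opening: 0.0698
```

Call:
send_rows:
  series:
    - {"tx": 0,"ty": 0,"tz": 0,"wx": 0,"wy": 0,"wz": 0,"jaw": 0.7}
    - {"tx": 0,"ty": 0,"tz": 0,"wx": 0,"wy": 0,"wz": 0,"jaw": 0.7}
    - {"tx": 0,"ty": 0,"tz": 0,"wx": 0,"wy": 0,"wz": 0,"jaw": 0.7}
    - {"tx": 0,"ty": 0,"tz": 0,"wx": 0,"wy": 0,"wz": 0,"jaw": 0.7}

```text
t: 9.0
tool_pos: [0.633, 0.0849, 0.1958]
tool_rot: [2.054, 2.377, 0.001]
contact_force: [-0.2, -0.0, -1.4]
opening: 0.0395
```

Run:
```python
from h import *
st()
for n in("top","side"): cv2.imwrite(f"pics/{n}5.png",ctrl.get_image(n)[:,:,::-1])
crop("pics/side5.png","pics/side5c.png",240,150,180,150,4)
```

```text
t 9.0 S [-0.0004  0.1643  0.1958] F [-0.2 -0.  -1.4] op 0.0395 q [ 0.02  0.12  1.62  0.    1.4  -0.13]
err vs yaw 0 [-0.000e+00  1.000e-03 -1.569e+00]
err vs yaw 1.57 [-0.001  0.     0.002]
```

View pics/side5c.png

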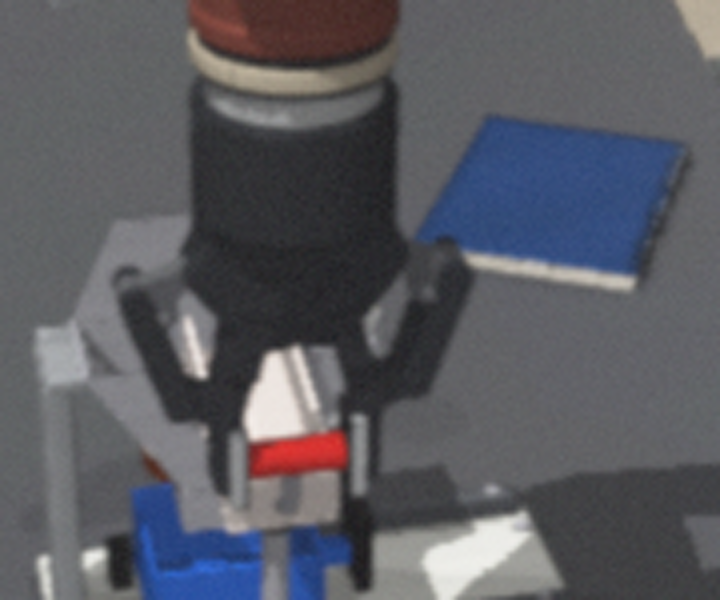

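Grip holds (39.5 mm). Lifting along the arc.

Call:
send_rows:
  series:
    - {"tx": -0.1,"ty": 0,"tz": -0.4,"wx": 0,"wy": 0,"wz": 0,"jaw": 0.7}
    - {"tx": -0.1,"ty": 0,"tz": -0.4,"wx": 0,"wy": 0,"wz": 0,"jaw": 0.7}
    - {"tx": -0.12,"ty": 0,"tz": -0.4,"wx": 0,"wy": 0,"wz": 0,"jaw": 0.7}
    - {"tx": -0.15,"ty": 0,"tz": -0.4,"wx": 0,"wy": 0,"wz": 0,"jaw": 0.7}
    - {"tx": -0.16,"ty": 0,"tz": -0.4,"wx": 0,"wy": 0,"wz": 0,"jaw": 0.7}

```text
t: 9.72
tool_pos: [0.634, 0.0785, 0.2157]
tool_rot: [-2.054, -2.376, -0.002]
contact_force: [0.4, 0.2, -4.0]
opening: 0.0395
```

```bash
cat >> h.py <<'E'
P0=np.array([-.0004,.1643,.1958]); H0=np.array([.163,.204])
def tray(dphi=None,n=5):
    o=ctrl.get_obs(); s=toS(o["tool_pos"]); d=s-P0
    h=np.array([d[1]+H0[0]-.03,d[2]+H0[1]-.172]); r=np.hypot(*h); phi=np.arctan2(h[1],h[0])
    print("tray",round(phi-np.arctan2(.032,.133),3),"r",round(r,4),"F",o["contact_force"].round(1),"op",round(o["opening"],4),"t",round(o["t"],2))
    if dphi:
        R=Ro.from_rotvec(o["tool_rot"]); prev=h
        for i in range(1,n+1):
            w=np.array([np.cos(phi+dphi*i),np.sin(phi+dphi*i)])*.1368
            dd=w-prev; prev=w; v=np.r_[RS@[(-d[0]/n),dd[0]],dd[1]]
            print((R.inv().apply(v)*100).round(2))
E
python3 - <<'E'
from h import *
tray(.04);st()
E
```

```text
tray 0.153 r 0.1367 F [ 0.4  0.2 -4. ] op 0.0395 t 9.72
[-0.21  0.   -0.5 ]
[-0.24  0.   -0.49]
[-0.26  0.   -0.48]
[-0.28  0.   -0.47]
[-0.29  0.   -0.46]
t 9.72 S [-0.0004  0.1578  0.2157] F [ 0.4  0.2 -4. ] op 0.0395 q [ 0.01  0.1   1.61  0.    1.43 -0.14]
err vs yaw 0 [ 1.000e-03  1.000e-03 -1.568e+00]
err vs yaw 1.57 [-0.     0.002  0.003]
```

Call:
send_rows:
  series:
    - {"tx": -0.2,"ty": 0,"tz": -0.5,"wx": 0,"wy": 0,"wz": 0,"jaw": 0.7}
    - {"tx": -0.24,"ty": 0,"tz": -0.5,"wx": 0,"wy": 0,"wz": 0,"jaw": 0.7}
    - {"tx": -0.26,"ty": 0,"tz": -0.48,"wx": 0,"wy": 0,"wz": 0,"jaw": 0.7}
    - {"tx": -0.28,"ty": 0,"tz": -0.47,"wx": 0,"wy": 0,"wz": 0,"jaw": 0.7}
    - {"tx": -0.3,"ty": 0,"tz": -0.46,"wx": 0,"wy": 0,"wz": 0,"jaw": 0.7}

```text
t: 10.35
tool_pos: [0.636, 0.0648, 0.2415]
tool_rot: [-2.055, -2.376, -0.002]
contact_force: [1.5, -0.4, -4.8]
opening: 0.0398
```

Run:
```python
from h import *
tray(.04);
```

```text
tray 0.368 r 0.1368 F [ 1.5 -0.4 -4.8] op 0.0398 t 10.35
[-0.32  0.   -0.44]
[-0.34  0.   -0.43]
[-0.35  0.   -0.42]
[-0.37  0.   -0.4 ]
[-0.39  0.   -0.39]
```

Call:
send_rows:
  series:
    - {"tx": -0.32,"ty": 0,"tz": -0.44,"wx": 0,"wy": 0,"wz": 0,"jaw": 0.7}
    - {"tx": -0.34,"ty": 0,"tz": -0.43,"wx": 0,"wy": 0,"wz": 0,"jaw": 0.7}
    - {"tx": -0.35,"ty": 0,"tz": -0.42,"wx": 0,"wy": 0,"wz": 0,"jaw": 0.7}
    - {"tx": -0.37,"ty": 0,"tz": -0.4,"wx": 0,"wy": 0,"wz": 0,"jaw": 0.7}
    - {"tx": -0.39,"ty": 0,"tz": -0.39,"wx": 0,"wy": 0,"wz": 0,"jaw": 0.7}

```text
t: 10.98
tool_pos: [0.6389, 0.0461, 0.2639]
tool_rot: [-2.055, -2.376, -0.003]
contact_force: [1.1, -0.0, -4.7]
opening: 0.0394
```

Run:
```python
from h import *
tray(.03);
for n in("top","side"): cv2.imwrite(f"pics/{n}6.png",ctrl.get_image(n)[:,:,::-1])
crop("pics/side6.png","pics/side6c.png",240,150,180,150,3)
crop("pics/top6.png","pics/top6c.png",200,165,200,165,3)
```

```text
tray 0.582 r 0.1371 F [ 1.1 -0.  -4.7] op 0.0394 t 10.97
[-0.32  0.   -0.25]
[-0.31  0.   -0.27]
[-0.32  0.   -0.26]
[-0.33  0.   -0.25]
[-0.33  0.   -0.24]
```

View pics/side6c.png

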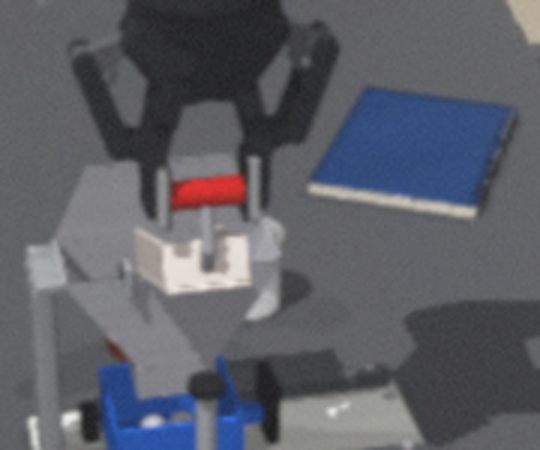

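View pics/top6c.png

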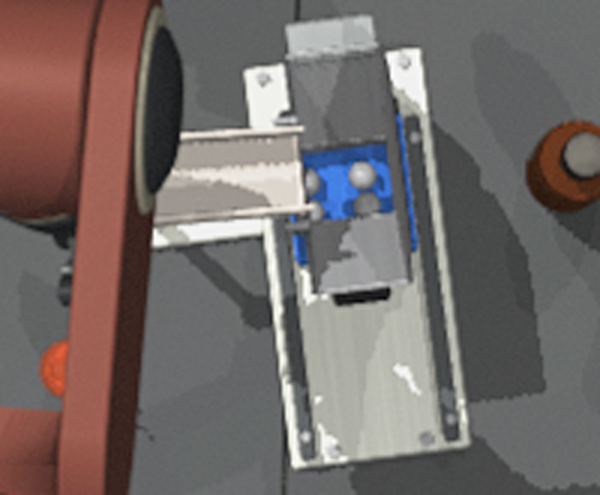

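Four balls appear in the hopper opening/box (crop (312,180), (316,210), (362,175), (367,205)). A little more tilt and a short wait to be sure.

Call:
send_rows:
  series:
    - {"tx": -0.32,"ty": 0,"tz": -0.26,"wx": 0,"wy": 0,"wz": 0,"jaw": 0.7}
    - {"tx": -0.32,"ty": 0,"tz": -0.26,"wx": 0,"wy": 0,"wz": 0,"jaw": 0.7}
    - {"tx": 0,"ty": 0,"tz": 0,"wx": 0,"wy": 0,"wz": 0,"jaw": 0.7}
    - {"tx": 0,"ty": 0,"tz": 0,"wx": 0,"wy": 0,"wz": 0,"jaw": 0.7}

```text
t: 11.58
tool_pos: [0.6398, 0.0395, 0.2698]
tool_rot: [-2.055, -2.376, -0.004]
contact_force: [1.1, 0.7, -3.2]
opening: 0.0395
```

Run:
```python
from h import *
tray(-.05)
for n in("top","side"): cv2.imwrite(f"pics/{n}7.png",ctrl.get_image(n)[:,:,::-1])
crop("pics/top7.png","pics/top7c.png",240,180,110,90,6)
crop("pics/side7.png","pics/side7c.png",240,200,130,110,5)
```

```text
tray 0.647 r 0.1372 F [ 1.1  0.7 -3.2] op 0.0395 t 11.57
[ 0.49 -0.    0.48]
[ 0.49 -0.    0.47]
[ 0.47 -0.    0.5 ]
[ 0.44 -0.    0.52]
[ 0.42 -0.    0.54]
```

View pics/top7c.png

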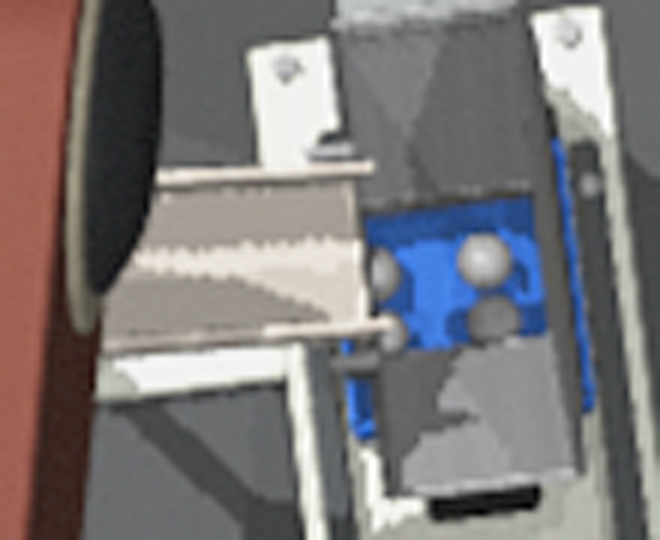

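View pics/side7c.png

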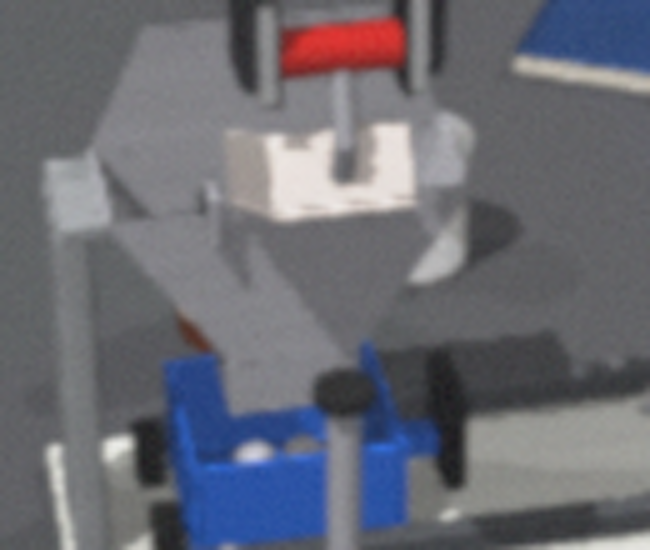

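All four balls sit still on the box floor in top (crop (382,275), (390,333), (485,258), (495,315)); the visible tray is empty. Lowering.

Call:
send_rows:
  series:
    - {"tx": 0.48,"ty": 0,"tz": 0.48,"wx": 0,"wy": 0,"wz": 0,"jaw": 0.7}
    - {"tx": 0.48,"ty": 0,"tz": 0.48,"wx": 0,"wy": 0,"wz": 0,"jaw": 0.7}
    - {"tx": 0.46,"ty": 0,"tz": 0.5,"wx": 0,"wy": 0,"wz": 0,"jaw": 0.7}
    - {"tx": 0.44,"ty": 0,"tz": 0.52,"wx": 0,"wy": 0,"wz": 0,"jaw": 0.7}
    - {"tx": 0.42,"ty": 0,"tz": 0.54,"wx": 0,"wy": 0,"wz": 0,"jaw": 0.7}

```text
t: 12.3
tool_pos: [0.6365, 0.0625, 0.2454]
tool_rot: [2.053, 2.374, 0.0]
contact_force: [-1.4, -2.1, 0.3]
opening: 0.0392
```

Run:
```python
from h import *
tray(-.045)
```

```text
tray 0.401 r 0.1372 F [-1.4 -2.1  0.3] op 0.0392 t 12.3
[ 0.33 -0.    0.53]
[ 0.33 -0.    0.52]
[ 0.31 -0.    0.53]
[ 0.29 -0.    0.55]
[ 0.26 -0.    0.56]
```

Call:
send_rows:
  series:
    - {"tx": 0.33,"ty": 0,"tz": 0.53,"wx": 0,"wy": 0,"wz": 0,"jaw": 0.7}
    - {"tx": 0.32,"ty": 0,"tz": 0.53,"wx": 0,"wy": 0,"wz": 0,"jaw": 0.7}
    - {"tx": 0.3,"ty": 0,"tz": 0.54,"wx": 0,"wy": 0,"wz": 0,"jaw": 0.7}
    - {"tx": 0.28,"ty": 0,"tz": 0.55,"wx": 0,"wy": 0,"wz": 0,"jaw": 0.7}
    - {"tx": 0.26,"ty": 0,"tz": 0.55,"wx": 0,"wy": 0,"wz": 0,"jaw": 0.7}

```text
t: 12.92
tool_pos: [0.634, 0.0788, 0.2164]
tool_rot: [2.053, 2.375, 0.001]
contact_force: [-1.3, -2.1, 0.4]
opening: 0.0389
```

Run:
```python
from h import *
tray(-.035)
```

```text
tray 0.157 r 0.1373 F [-1.3 -2.1  0.4] op 0.0389 t 12.93
[ 0.13 -0.    0.46]
[ 0.16 -0.    0.45]
[ 0.14 -0.    0.46]
[ 0.13 -0.    0.46]
[ 0.11 -0.    0.47]
```

Call:
send_rows:
  series:
    - {"tx": 0.14,"ty": 0,"tz": 0.45,"wx": 0,"wy": 0,"wz": 0,"jaw": 0.7}
    - {"tx": 0.14,"ty": 0,"tz": 0.45,"wx": 0,"wy": 0,"wz": 0,"jaw": 0.7}
    - {"tx": 0.12,"ty": 0,"tz": 0.4,"wx": 0,"wy": 0,"wz": 0,"jaw": 0.7}
    - {"tx": 0.1,"ty": 0,"tz": 0.3,"wx": 0,"wy": 0,"wz": 0,"jaw": 0.7}

```text
t: 13.42
tool_pos: [0.6331, 0.0846, 0.1991]
tool_rot: [2.053, 2.376, 0.001]
contact_force: [-1.4, -0.5, 1.5]
opening: 0.0397
```

Run:
```python
from h import *
tray(-.01)
```

```text
tray 0.024 r 0.1373 F [-1.4 -0.5  1.5] op 0.0397 t 13.43
[-0.01  0.    0.15]
[ 0.03 -0.    0.13]
[ 0.03 -0.    0.13]
[ 0.03 -0.    0.13]
[ 0.03 -0.    0.13]
```

Call:
send_rows:
  series:
    - {"tx": 0,"ty": 0,"tz": 0.15,"wx": 0,"wy": 0,"wz": 0,"jaw": 0.7}
    - {"tx": 0,"ty": 0,"tz": 0.15,"wx": 0,"wy": 0,"wz": 0,"jaw": 0.7}
    - {"tx": 0,"ty": 0,"tz": 0.1,"wx": 0,"wy": 0,"wz": 0,"jaw": 0.7}

```text
t: 13.8
tool_pos: [0.6331, 0.0851, 0.197]
tool_rot: [2.053, 2.377, 0.002]
contact_force: [-4.4, 0.9, 4.8]
opening: 0.0394
```

Run:
```python
from h import *
tray(-.01)
```

```text
tray 0.008 r 0.1373 F [-4.4  0.9  4.8] op 0.0394 t 13.8
[-0.01 -0.    0.14]
[ 0.03 -0.    0.13]
[ 0.03 -0.    0.13]
[ 0.03 -0.    0.13]
[ 0.03 -0.    0.13]
```

On its rest (force up 5 N, height back within 1 mm). Releasing.

Call:
send_rows:
  series:
    - {"tx": 0,"ty": 0,"tz": 0,"wx": 0,"wy": 0,"wz": 0,"jaw": 0.4}
    - {"tx": 0,"ty": 0,"tz": 0,"wx": 0,"wy": 0,"wz": 0,"jaw": 0.1}
    - {"tx": 0,"ty": 0,"tz": 0,"wx": 0,"wy": 0,"wz": 0,"jaw": 0}
    - {"tx": 0,"ty": 0,"tz": 0,"wx": 0,"wy": 0,"wz": 0,"jaw": 0}

```text
t: 14.3
tool_pos: [0.6341, 0.0845, 0.1963]
tool_rot: [2.053, 2.374, 0.005]
contact_force: [-0.2, -0.1, -0.0]
opening: 0.0855
```

Call:
send_rows:
  series:
    - {"tx": 0,"ty": 0,"tz": -1,"wx": 0,"wy": 0,"wz": 0,"jaw": 0}
    - {"tx": 0,"ty": 0,"tz": -3,"wx": 0,"wy": 0,"wz": 0,"jaw": 0}
    - {"tx": 0,"ty": 0,"tz": -4,"wx": 0,"wy": 0,"wz": 0,"jaw": 0}
    - {"tx": 0,"ty": 0,"tz": -4,"wx": 0,"wy": 0,"wz": 0,"jaw": 0}
    - {"tx": 0,"ty": 0,"tz": -2,"wx": 0,"wy": 0,"wz": 0,"jaw": 0}

```text
t: 14.92
tool_pos: [0.6327, 0.0843, 0.3399]
tool_rot: [2.055, 2.376, 0.001]
contact_force: [0.9, 0.5, -1.0]
opening: 0.0854
```

Call:
send_rows:
  series:
    - {"tx": 2,"ty": -3,"tz": 0,"wx": 0,"wy": 0,"wz": 0,"jaw": 0}
    - {"tx": 3,"ty": -4,"tz": 0,"wx": 0,"wy": 0,"wz": 0,"jaw": 0}
    - {"tx": 3,"ty": -4,"tz": 0,"wx": 0,"wy": 0,"wz": 0,"jaw": 0}
    - {"tx": 2,"ty": -2,"tz": 0,"wx": 0,"wy": 0,"wz": 0,"jaw": 0}
    - {"tx": 0,"ty": 0,"tz": 0,"wx": 0,"wy": 0,"wz": 0,"jaw": 0}

```text
t: 15.55
tool_pos: [0.4864, 0.1662, 0.3411]
tool_rot: [2.055, 2.373, 0.005]
contact_force: [0.4, -0.9, 0.2]
opening: 0.0851
```

Run:
```python
from h import *
st()
for n in("top","side"): cv2.imwrite(f"pics/{n}8.png",ctrl.get_image(n)[:,:,::-1])
crop("pics/top8.png","pics/top8c.png",200,165,250,180,3)
crop("pics/side8.png","pics/side8c.png",230,190,170,180,3)
```

```text
t 15.55 S [-0.1335  0.2662  0.3411] F [ 0.4 -0.9  0.2] op 0.0851 q [ 0.18 -0.26  1.74 -0.    1.66  0.04]
err vs yaw 0 [-0.003  0.003 -1.567]
err vs yaw 1.57 [-0.004  0.     0.004]
```

View pics/top8c.png

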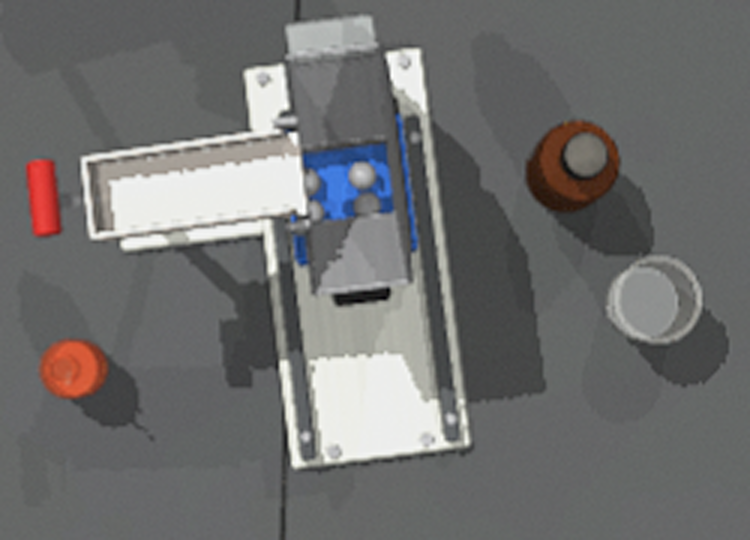

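View pics/side8c.png

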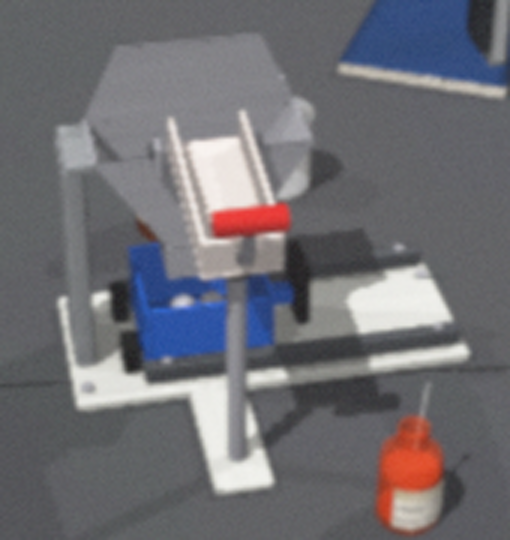

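The tray is empty and back on its rest: the handle is at (214,231) in top, and started at (214,230.5). The tab is in the home position, four balls are in the box, the bottles and beaker stand where they did, and the gripper is clear.

```bash
python3 -c "
from station import ctrl
print(ctrl.finish_job())"
```

```text
the job is handed in; nothing more can be done
None
```

The job is done and handed in at about 15.6 s of the 53 s allowed; the station reports no verdict, so what follows is from my own checks.

- **Box:** I pushed it with closed fingers, leaned back 35 degrees, until the force jumped to 32 N at the end stops. The tab then sat within about 1 px of its predicted home position in the top picture. The last picture still shows the tab there.
- **Tray and balls:** I pinched the handle by its end faces and raised the tray along its arc to about 0.65 rad. All four balls showed in the box. I lowered the tray over about 2 s until it rested at about 5 N, then let go.
- **Last checks:** The tray is empty, with the handle within 1 px of where it started. All four balls are visible in the box through the hopper opening. The stain bottle, brown bottle and beaker look upright and unmoved, judged by eye rather than measured. The gripper was well clear and the force readings were about 1 N, which is noise.
- **Problems:** One move call was refused for missing keys, which did nothing but cost a retry. No other check failed or disagreed.

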